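# Centre the right circuit board on the inspection stage

### The job

Pick out the small green circuit board that carries the yellow block and set it down gently on the metal stage plate, centred on the black cross midway between the two yellow stop bars, with its long edges running straight from bar to bar (either end may lead). Leave the other two boards where they are.

Things in the scene. Friction and masses are not known exactly. Their poses are not given: they have to be found in the camera images.
- board_target: The board to inspect: green, with a yellow block in its middle. 72 mm (own x) by 46 mm (y), on four 6 mm feet; board top 9 mm up. Central block 32 (x) by 22 mm (y), its top 37 mm up: hold it across the 22 mm, where the board beside it is bare. Parts up to 12 mm tall at both short ends. Origin: centre of the feet's underside, z up. Loose, about 80 g.
- board_black_block: A bystander: green board, same size and form, with a black block in its middle. Origin and axes as for the board to inspect.
- board_blue: A bystander: blue board, same size and form, with a yellow block in its middle. Origin and axes as for the board to inspect.
- stage: Fixed stage: aluminium plate 150 mm (own x) by 120 mm (y) on a black base, top 30 mm above the table, black cross at its centre. Two yellow stop bars, 10 mm thick, 80 mm long (along y), 10 mm tall, centred at own x = -57 and +57 mm: 104 mm clear between. Two knobs stick out 22 mm from its +y side, lower than the top. Origin: the cross on the top face; x from bar to bar, z up.

How it is judged:
By the outcome, as a careful person would: the job done as asked, in the order asked, and still so for the second after the job is handed in, with the robot touching nothing.
It also fails if it takes over 32 s, if anything falls off the work surface, if the arm or the gripper's body presses on something with over 40 N, if the wrist force passes 120 N, or if a joint passes its speed limit or range.

### The arm

A 7-joint arm with a two-finger parallel gripper is mounted at the origin on the work surface. World frame = base frame: x ahead of the robot, y to its left, z up, the work surface at z = 0. Lengths are in m, angles in degrees, forces in N, time in s.
With the tool pointing down it reaches from about 0.425 to 0.95 m from the base axis. Payload 4.7 kg.
Tool frame: the origin (TCP) lies between the finger pads; the fingertips stand 11 mm ahead of it and the grasp point (between the pads) lies 8 mm behind it; z points along the fingers, y is the direction in which the jaws open and shut (so a half turn about z gives the same grasp; the last joint's range is limited). The gripper opens to 85 mm and grips with 20 to 120 N. Pads are 22 mm wide; open, the fingers measure 114 mm over their backs; the gripper's body (76 mm by 85 mm) begins 54 mm behind the grasp point. The pads swing forward as they close: fully open they stand 13 mm farther back than shut.
Start: joints at [66.01, 26.849, -2.785, 87.806, 1.381, 65.374, -4.715], TCP at [0.257, -0.624, 0.242] pointing down, gripper open.
Joint ranges: [-148.3, 148.3], [-19.14, 114.17], [-79.39, 73.82], [5.75, 140.21], [-59.74, 239.74], [12.07, 113.84], [-152.46, 152.46]. Speed limits (degrees/s): [147.25, 147.25, 180, 180, 180, 180, 180].

### API

Orientations are given as [roll, pitch, yaw] about the fixed x, y, z axes, in that order (R = Rz(yaw) Ry(pitch) Rx(roll)).
In Python, from rig import r gives the robot as it stands.
- The arm moves only by the tool jog_arm, never from a script. Its arguments are lists of equal length, an entry for each row: "jaw": the opening, from 0 (shut) to 1 (fully open); "delta_pos": the shift along the tool's x, y, z in mm, a list of three; "spin": the turn about the tool's z in rad. A call has 1 to 8 rows; each row shifts and turns the commanded pose from where the row before left it, along the tool's axes as they then stand; what a row does not reach is not made up. A row lasts 1/12 s, in which the tool goes at most 41.7 mm and 7.16 degrees, less where a joint would pass 70% of its speed; a pose out of reach is approached as far as the arm can. A call with a gripper value outside its range is refused whole. The fingers move at their own pace and stop on an object; "grip_force" is the grip in N (left out, the last holds). Time passes only in rows, so rows that do not move let the fingers close. It gives the time, the measured TCP pose, the force and the opening at its end, in the units of the state.
- r.get_obs(): the state, without advancing time (a new reading comes with each control period).
- r.camera(name): name is "side" or "top" or "wrist"; returns the picture (420x560x3 uint8, red, green, blue); there is no depth.
- r.calibration(name): a dict with "intrinsics" (3x3 intrinsics, pixels), "view" (4x4, takes a point from world to camera coordinates). Camera axes: x right, y down, z forward; pixel columns grow to the right and rows downward; lengths in m; the calibration is good to about 2 mm. The wrist camera is an equidistant fisheye: a pixel r from the principal point sees the ray r / f radians off the axis. A picture is of the moment at which its call begins: read the wrist's pose just before it. calibration takes no time and is no camera call; for the wrist camera it gives the pose at the moment of the call.
- r.hand_in(): hands the job in, once; it reports no verdict.
The state is a dict: "time": time; "joint_positions": joint angles; "qd": joint speeds; "joint_torque": joint torques, N m; "tcp_pos": TCP position; "orientation": TCP orientation; "wrist_force": force on the tool from outside, world axes, zero at the start; "wrist_torque": the same for the moment, N m; "finger_gap": finger opening in m.
Only numpy, scipy, OpenCV 4.12 (cv2) and the standard library are available. Lean on these libraries where they do the work, as an engineer would, in place of code of your own. Each camera call takes 0.05 s, during which the arm holds its last target.

## Working session

There is one attempt and no reset: what is moved stays moved. The work goes in short steps, Python scripts to look and compute and a tool call to move; the robot and the scene stay as the last step left them, time stands still between calls to the robot, and variables do not carry over. Pictures are saved under pics/ and viewed, and the job is handed in when it is done.

Besides the shell and the picture viewer there is one more tool, called by a JSON object that holds its "method" and its "body", one argument or row to a line. jog_arm: Moves the arm, as the interface text tells. Its arguments: {"type":"object","properties":{"jaw":{"type":"array"},"delta_pos":{"type":"array"},"spin":{"type":"array"},"grip_force":{"type":"number"}},"required":["jaw","delta_pos","spin"]}

```bash
mkdir -p pics; ls
python3 - <<'E'
from rig import r
import cv2
o=r.get_obs();print(o)
for n in("top","side","wrist"):
    im=r.camera(n);cv2.imwrite(f"pics/{n}0.png",im[:,:,::-1]);c=r.calibration(n);print(n,c)
E
```

```text
pics
{'time': 0.0, 'joint_positions': array([66.01184094, 26.89715337, -2.78481299, 87.87550922,  1.38240223,
       65.37282545, -4.71759337]), 'qd': array([-0.09418937,  0.03465103,  0.02384543, -0.05712009, -0.15624411,
        0.01638679,  0.04863367]), 'joint_torque': array([ 5.37031538e-04, -5.10298204e+01, -4.62488306e-02, -2.37707305e+01,
        1.06386721e-02,  7.58797367e-03,  1.40589978e-05]), 'tcp_pos': array([ 0.25627873, -0.62384439,  0.24125002]), 'orientation': array([-1.79888253e+02,  5.28928808e-03,  2.23331349e+01]), 'wrist_force': array([-0.48340812,  0.69670076, -1.31331772]), 'wrist_torque': array([-0.01596959, -0.02387666,  0.02900659]), 'finger_gap': 0.0850439512209071}
top {'intrinsics': array([[536.67692184,   0.        , 278.69808786],
       [  0.        , 536.67692184, 209.30092852],
       [  0.        ,   0.        ,   1.        ]]), 'view': array([[ 0.00552608, -0.9999493 , -0.00841788, -0.04951441],
       [-0.99767701, -0.00494156, -0.06794242,  0.55995189],
       [ 0.06789737,  0.00877378, -0.99765373,  0.90744281],
       [ 0.        ,  0.       
[... 190 characters left out ...]
  1.        ]]), 'view': array([[-0.92023845, -0.39135345,  0.00191577,  0.48720912],
       [-0.25904467,  0.60544028, -0.75255427,  0.20400172],
       [ 0.29335482, -0.69302565, -0.65852745,  0.78320584],
       [ 0.        ,  0.        ,  0.        ,  1.        ]])}
wrist {'intrinsics': array([[325.1922621 ,   0.        , 277.43816199],
       [  0.        , 325.1922621 , 211.54586046],
       [  0.        ,   0.        ,   1.        ]]), 'view': array([[ 0.38192774, -0.92419015, -0.00194223, -0.6747079 ],
       [-0.8733165 , -0.36158992,  0.32645218, -0.0440803 ],
       [-0.30240618, -0.12298496, -0.94521172,  0.37971533],
       [ 0.        ,  0.        ,  0.        ,  1.        ]])}
```

View pics/top0.png

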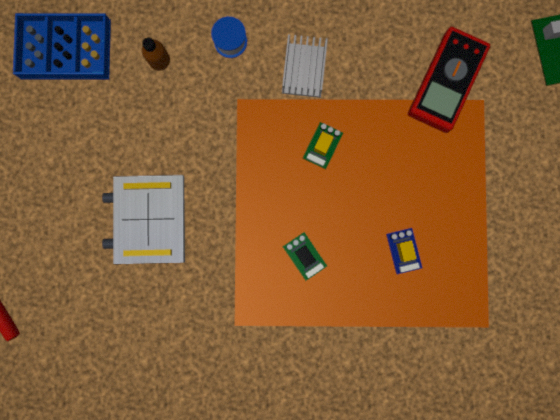

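View pics/side0.png

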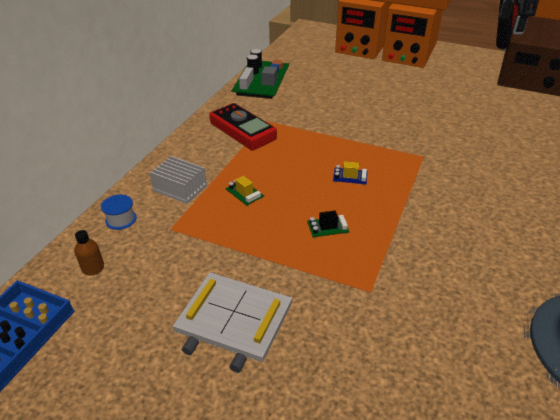

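View pics/wrist0.png

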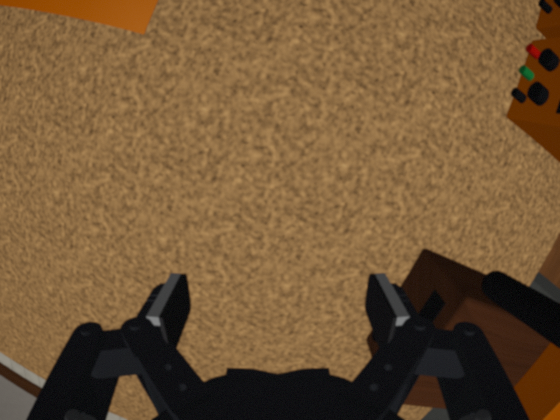

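The top view shows the target (green board, yellow block) at about (323,145), the black-block board at (305,256), the blue board at (405,251) and the stage cross at (148,219). Its bars lie at rows 185 and 252. Next I measure these.

```bash
cat > h.py <<'E'
import numpy as np, cv2
def ray(c,u,v,z):
    K=c["intrinsics"];V=c["view"];R=V[:3,:3];t=V[:3,3]
    o=-R.T@t; d=R.T@np.linalg.solve(K,np.array([u,v,1.]))
    return o+d*(z-o[2])/d[2]
def tri(c1,p1,c2,p2):
    A=[];b=[]
    for c,p in((c1,p1),(c2,p2)):
        V=c["view"];R=V[:3,:3];o=-R.T@V[:3,3];d=R.T@np.linalg.solve(c["intrinsics"],np.array([*p,1.]));d/=np.linalg.norm(d)
        P=np.eye(3)-np.outer(d,d);A.append(P);b.append(P@o)
    return np.linalg.lstsq(np.vstack(A),np.hstack(b),rcond=None)[0]
def blobs(im,lo,hi,amin=30):
    m=cv2.inRange(cv2.cvtColor(im,cv2.COLOR_RGB2HSV),lo,hi)
    cs,_=cv2.findContours(m,cv2.RETR_EXTERNAL,cv2.CHAIN_APPROX_NONE)
    return [c for c in cs if cv2.contourArea(c)>=amin]
def rect_world(c,cont,z):
    w=np.array([ray(c,u,v,z)[:2] for u,v in cont[:,0,:]])
    (cx,cy),(a,b),ang=cv2.minAreaRect((w*1000).astype(np.float32))
    if a<b:a,b,ang=b,a,ang+90
    return np.array([cx,cy]),a,b,(ang+90)%180-90
E
python3 - <<'E'
from h import *
from rig import r
for n in("top","side"):
    im=cv2.imread(f"pics/{n}0.png")[:,:,::-1].copy();c=r.calibration(n)
    print(n)
    for name,lo,hi,z in(("yel",(22,150,90),(32,255,255),.038),("green",(45,100,40),(80,255,255),.009)):
        for k in blobs(im,lo,hi):
            m=cv2.minAreaRect(k);print(name,np.round(m[0]),cv2.contourArea(k),[np.round(x,1) for x in rect_world(c,k,z)])
im=cv2.imread("pics/top0.png")
a=cv2.resize(im[110:180,290:360],None,fx=8,fy=8,interpolation=cv2.INTER_CUBIC)
cv2.imwrite("pics/tz.png",a)
cv2.imwrite("pics/sz.png",cv2.resize(im[165:275,95:195],None,fx=5,fy=5,interpolation=cv2.INTER_CUBIC))
E
```

```text
top
yel [147. 252.] 172.0 [array([485.3, 174.7]), np.float64(77.7), np.float64(8.0), np.float64(-88.1)]
yel [406. 251.] 250.5 [array([ 490. , -261.5]), np.float64(32.4), np.float64(24.5), np.float64(13.4)]
yel [147. 185.] 200.5 [array([599. , 177.2]), np.float64(78.4), np.float64(9.2), np.float64(-88.2)]
yel [323. 143.] 236.5 [array([ 673. , -122.3]), np.float64(35.4), np.float64(22.1), np.float64(-26.2)]
green [305. 256.] 331.5 [array([480.4, -91.7]), np.float64(69.3), np.float64(43.4), np.float64(34.0)]
green [323. 145.] 273.0 [array([ 674.1, -123.1]), np.float64(69.8), np.float64(43.2), np.float64(-26.2)]
green [546.  50.] 1059.0 [array([ 847.8, -517.9]), np.float64(125.9), np.float64(47.8), np.float64(-1.7)]
side
yel [267. 320.] 279.0 [array([485.4, 176.7]), np.float64(84.3), np.float64(11.2), np.float64(-87.9)]
yel [201. 299.] 284.5 [array([598.5, 179.4]), np.float64(84.1), np.float64(13.0), np.float64(-88.2)]
yel [244. 186.] 220.5 [array([ 666. , -106.6]), np.float64(55.9), np.float64(37.4), np.float64(-27.9)]
yel [350. 169.] 183.0 [array([ 485.8, -245.4]), np.float64(53.5), np.float64(29.9), np.float64(-74.9)]
green [328. 226.] 124.5 [array([480. , -89.5]), np.float64(69.7), np.float64(44.1), np.float64(33.7)]
green [238. 195.] 78.0 [array([ 681.4, -107.3]), np.float64(70.3), np.float64(11.5), np.float64(-25.2)]
green [260.  77.] 569.0 [array([ 866.1, -612.6]), np.float64(205.4), np.float64(120.2), np.float64(-78.5)]
```

{"method": "jog_arm", "body": {
  "jaw": [1,1,1,1,1,1,1,1],
  "delta_pos": [
    [12,-6.5,0],
    [24,-12.7,0],
    [26,-13.8,0],
    [26,-13.8,0],
    [26,-13.8,0],
    [26,-13.8,0],
    [26,-13.8,0],
    [26,-13.8,0]
  ],
  "spin": [0,0,0,0,0,0,0,0],
  "grip_force": 40
}}

```text
time: 0.82
tcp_pos: [0.3966, -0.4546, 0.2423]
orientation: [-180.0, -0.0, 22.4]
wrist_force: [0.4, -0.5, -0.9]
finger_gap: 0.0854
```

{"method": "jog_arm", "body": {
  "jaw": [1,1,1,1,1,1,1,1],
  "delta_pos": [
    [26,-13.8,4],
    [26,-13.8,4],
    [26,-13.8,4],
    [26,-13.8,4],
    [26,-13.8,4],
    [26,-13.8,4],
    [26,-13.8,4],
    [26,-13.8,4]
  ],
  "spin": [0,0,0,0,0,0,0,0]
}}

```text
time: 1.48
tcp_pos: [0.5466, -0.2733, 0.2102]
orientation: [-180.0, -0.0, 22.4]
wrist_force: [0.2, -0.3, 0.5]
finger_gap: 0.0856
```

{"method": "jog_arm", "body": {
  "jaw": [1,1,1,1,1,1,1,1],
  "delta_pos": [
    [26,-13.5,6],
    [26,-13.5,6],
    [26,-13.5,6],
    [26,-13.5,6],
    [26,-13.5,6],
    [24,-12.5,6],
    [15,-8,6],
    [4,-2,4]
  ],
  "spin": [0,0,0,0,0,0,0,0]
}}

```text
time: 2.15
tcp_pos: [0.6729, -0.1216, 0.1634]
orientation: [-179.9, -0.1, 22.7]
wrist_force: [-0.4, 1.1, 0.1]
finger_gap: 0.0852
```

{"method": "jog_arm", "body": {
  "jaw": [1,1,1,1,1,1,1,1],
  "delta_pos": [
    [0,0,0],
    [0,0,0],
    [0,0,0],
    [0,0,0],
    [0,0,0],
    [0,0,0],
    [0,0,0],
    [0,0,0]
  ],
  "spin": [0.11,0.12,0.12,0.12,0.12,0.12,0.12,0.016]
}}

```text
time: 2.82
tcp_pos: [0.6706, -0.1284, 0.1644]
orientation: [179.9, 0.0, -26.4]
wrist_force: [-0.1, -0.8, -0.2]
finger_gap: 0.0854
```

{"method": "jog_arm", "body": {
  "jaw": [1,1],
  "delta_pos": [
    [0,0,0],
    [0,0,0]
  ],
  "spin": [0,0]
}}

```text
time: 2.98
tcp_pos: [0.6712, -0.1276, 0.1644]
orientation: [180.0, 0.0, -26.1]
wrist_force: [0.1, 0.6, -0.4]
finger_gap: 0.0857
```

Run:
```python
from rig import r
import cv2,json
c=r.calibration("wrist");o=r.get_obs();im=r.camera("wrist");cv2.imwrite("pics/w1.png",im[:,:,::-1])
print(o["tcp_pos"],o["orientation"],o["time"])
json.dump({k:v.tolist() for k,v in c.items()},open("w1.json","w"))
```

```text
[ 0.6711753  -0.12757455  0.16435428] [ 1.79971811e+02  5.56083959e-03 -2.60530662e+01] 2.9833
```

View pics/w1.png

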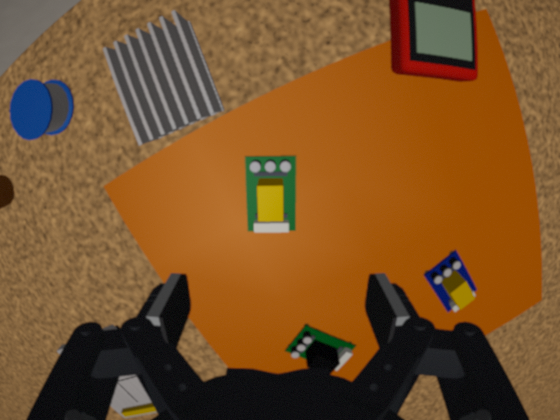

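The wrist view shows the target's bright block top at about (270,204) with its board at (271,194), aligned with the fingers. I'll measure it in this view too.

```bash
cat >> h.py <<'E'
def wray(c,u,v,z):
    K=np.array(c["intrinsics"]);V=np.array(c["view"]);R=V[:3,:3];o=-R.T@V[:3,3]
    p=np.array([(u-K[0,2])/K[0,0],(v-K[1,2])/K[1,1]]);th=np.linalg.norm(p)
    d=R.T@np.array([*(np.sin(th)*p/max(th,1e-9)),np.cos(th)])
    return o+d*(z-o[2])/d[2]
def wrect(c,cont,z):
    w=np.array([wray(c,u,v,z)[:2] for u,v in cont[:,0,:]])
    (cx,cy),(a,b),ang=cv2.minAreaRect((w*1000).astype(np.float32))
    if a<b:a,b,ang=b,a,ang+90
    return np.array([cx,cy]),a,b,(ang+90)%180-90
E
python3 - <<'E'
from h import *
import json
c=json.load(open("w1.json"));im=cv2.imread("pics/w1.png")[:,:,::-1].copy()
for name,lo,hi,z in(("top",(22,150,150),(32,255,255),.037),("green",(45,100,40),(80,255,255),.009)):
    for k in blobs(im,lo,hi,100):
        print(name,cv2.boundingRect(k),[np.round(x,1) for x in wrect(c,k,z)])
E
```

```text
top (452, 283, 23, 26) [array([ 491.8, -264.3]), np.float64(30.0), np.float64(20.3), np.float64(14.5)]
top (257, 186, 26, 36) [array([ 675.4, -123.3]), np.float64(30.7), np.float64(20.7), np.float64(-25.7)]
green (287, 325, 67, 27) [array([483.1, -93. ]), np.float64(68.6), np.float64(44.0), np.float64(34.0)]
green (246, 157, 49, 73) [array([ 675.7, -123.6]), np.float64(69.4), np.float64(43.5), np.float64(-25.2)]
```

{"method": "jog_arm", "body": {
  "jaw": [1,1,1,1,1,1,1,1],
  "delta_pos": [
    [0.5,-3,10],
    [0.5,-2.5,18],
    [0,0,20],
    [0,0,20],
    [0,0,16],
    [0,0,10],
    [0,0,0],
    [0,0,0]
  ],
  "spin": [0,0,0,0,0,0,0,0]
}}

```text
time: 3.7
tcp_pos: [0.6749, -0.1223, 0.0698]
orientation: [180.0, 0.0, -26.1]
wrist_force: [0.1, 0.1, 1.3]
finger_gap: 0.0855
```

Run:
```python
from rig import r
from h import *
c=r.calibration("wrist");o=r.get_obs();im=r.camera("wrist");cv2.imwrite("pics/w2.png",im[:,:,::-1])
print(o["tcp_pos"],o["orientation"],o["time"])
for name,lo,hi,z in(("top",(22,150,150),(32,255,255),.037),("green",(45,100,40),(80,255,255),.009)):
    for k in blobs(im,lo,hi,100):
        print(name,cv2.boundingRect(k),[np.round(x,1) for x in wrect(c,k,z)])
```

```text
[ 0.67486691 -0.12234491  0.06982186] [ 1.79991331e+02  4.49616497e-02 -2.61166677e+01] 3.7
top (501, 337, 23, 27) [array([ 492.4, -264.4]), np.float64(29.3), np.float64(20.0), np.float64(14.0)]
top (258, 231, 39, 48) [array([ 676.1, -123.7]), np.float64(29.7), np.float64(21.0), np.float64(-26.0)]
green (241, 182, 73, 101) [array([ 676.2, -123.8]), np.float64(70.3), np.float64(44.4), np.float64(-25.6)]
```

View pics/w2.png

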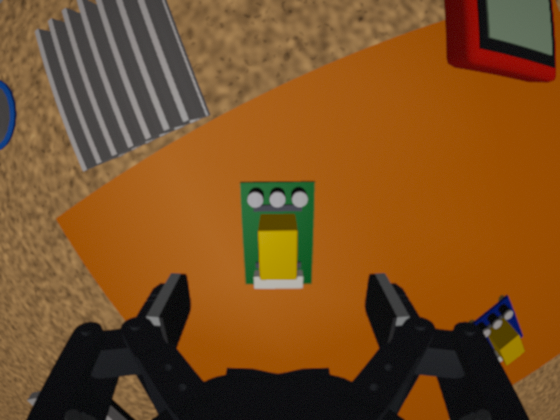

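Block top is at (278,255), centred between the fingers. Descending and gripping.

{"method": "jog_arm", "body": {
  "jaw": [1,1,1,1,1,1],
  "delta_pos": [
    [1,0.5,10],
    [0,0,12],
    [0,0,12],
    [0,0,9],
    [0,0,3.5],
    [0,0,0]
  ],
  "spin": [0,0,0,0,0,0]
}}

```text
time: 4.25
tcp_pos: [0.6745, -0.1231, 0.0219]
orientation: [179.9, 0.2, -26.1]
wrist_force: [0.0, -0.2, 0.1]
finger_gap: 0.0857
```

{"method": "jog_arm", "body": {
  "jaw": [0.6,0.35,0.2,0.1,0,0,0,0],
  "delta_pos": [
    [0,0,0],
    [0,0,0],
    [0,0,0],
    [0,0,0],
    [0,0,0],
    [0,0,0],
    [0,0,0],
    [0,0,0]
  ],
  "spin": [0,0,0,0,0,0,0,0],
  "grip_force": 40
}}

```text
time: 4.92
tcp_pos: [0.676, -0.1235, 0.0244]
orientation: [-180.0, -0.1, -26.1]
wrist_force: [-0.5, 0.3, 3.2]
finger_gap: 0.0214
```

{"method": "jog_arm", "body": {
  "jaw": [0,0,0,0,0,0,0,0],
  "delta_pos": [
    [0,0,0],
    [0,0,-5],
    [0,0,-12],
    [0,0,-20],
    [0,0,-25],
    [0,0,-25],
    [0,0,-15],
    [0,0,0]
  ],
  "spin": [0,0,0,0,0,0,0,0]
}}

```text
time: 5.58
tcp_pos: [0.6782, -0.1237, 0.1308]
orientation: [-179.9, -0.4, -26.1]
wrist_force: [-0.2, 0.8, 0.4]
finger_gap: 0.0212
```

Run:
```python
from rig import r
from h import *
c=r.calibration("wrist");o=r.get_obs();im=r.camera("wrist");cv2.imwrite("pics/w3.png",im[:,:,::-1])
print(o["tcp_pos"],o["orientation"],o["time"],o["wrist_force"],o["finger_gap"])
```

```text
[ 0.67817355 -0.12368285  0.13083157] [-179.8506744    -0.44430886  -26.14640442] 5.5833 [-0.17027658  0.79010501  0.40698256] 0.021209322067579413
```

View pics/w3.png

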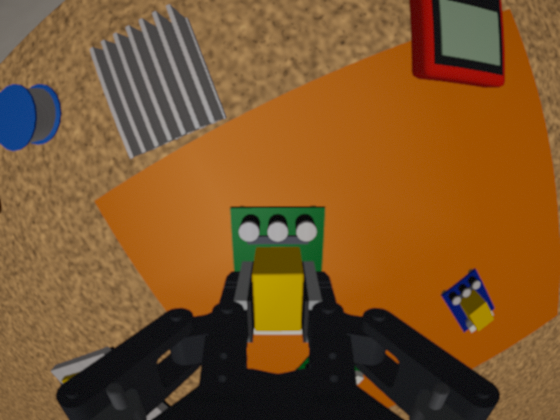

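The board is held square: far edge at row 207 (231–325), block at (278,300). Turning it, then moving over the stage.

{"method": "jog_arm", "body": {
  "jaw": [0,0,0,0,0,0,0,0],
  "delta_pos": [
    [0,0,0],
    [0,0,0],
    [0,0,0],
    [0,0,0],
    [0,0,0],
    [0,0,0],
    [0,0,0],
    [-2,-5,0]
  ],
  "spin": [-0.03,-0.07,-0.09,-0.1,-0.09,-0.07,-0.033,0]
}}

```text
time: 6.3
tcp_pos: [0.6724, -0.1196, 0.1238]
orientation: [180.0, 0.2, 1.5]
wrist_force: [-0.2, -0.4, -0.3]
finger_gap: 0.0218
```

{"method": "jog_arm", "body": {
  "jaw": [0,0,0,0,0,0,0,0],
  "delta_pos": [
    [-5,-12,0],
    [-8,-19,0],
    [-9,-21.5,0],
    [-9,-21.5,0],
    [-9,-21.5,0],
    [-9,-21.5,0],
    [-9,-21.5,0],
    [-9,-21.5,0]
  ],
  "spin": [0,0,0,0,0,0,0,0]
}}

```text
time: 6.97
tcp_pos: [0.6003, 0.0421, 0.1252]
orientation: [-180.0, 0.1, 1.6]
wrist_force: [0.4, -0.2, -0.9]
finger_gap: 0.0213
```

{"method": "jog_arm", "body": {
  "jaw": [0,0,0,0,0,0,0,0],
  "delta_pos": [
    [-9,-21.5,0],
    [-9,-21.5,0],
    [-9,-21.5,0],
    [-9,-21.5,0],
    [-8,-19,0],
    [-6,-14,0],
    [-3,-8,0],
    [0,0,0]
  ],
  "spin": [0,0,0,0,0,0,0,0]
}}

```text
time: 7.63
tcp_pos: [0.5439, 0.1684, 0.1255]
orientation: [-179.9, 0.1, 1.8]
wrist_force: [0.4, -0.4, -0.4]
finger_gap: 0.0215
```

{"method": "jog_arm", "body": {
  "jaw": [0,0,0],
  "delta_pos": [
    [0,0,0],
    [0,0,0],
    [0,0,0]
  ],
  "spin": [0,0,0]
}}

```text
time: 7.88
tcp_pos: [0.5463, 0.1638, 0.1256]
orientation: [180.0, -0.0, 1.4]
wrist_force: [-0.4, 0.6, -1.1]
finger_gap: 0.0213
```

Run:
```python
from rig import r
from h import *
import json
c=r.calibration("wrist");o=r.get_obs();im=r.camera("wrist");cv2.imwrite("pics/w4.png",im[:,:,::-1])
json.dump({k:v.tolist() for k,v in c.items()},open("w4.json","w"))
print(o["tcp_pos"],o["orientation"],o["time"],o["wrist_force"],o["finger_gap"])
o=r.get_obs();print(o["tcp_pos"])
a=r.camera("top");b=r.camera("side");cv2.imwrite("pics/top4.png",a[:,:,::-1]);cv2.imwrite("pics/side4.png",b[:,:,::-1])
z=lambda i,x,y:cv2.resize(i[y:y+150,x:x+190],None,fx=4,fy=4,interpolation=cv2.INTER_CUBIC)
cv2.imwrite("pics/top4z.png",z(a,60,145)[:,:,::-1]);cv2.imwrite("pics/side4z.png",z(b,150,220)[:,:,::-1])
```

```text
[0.54632131 0.16381536 0.12564726] [ 1.79952605e+02 -1.54818828e-03  1.39525737e+00] 7.8833 [-0.42709419  0.64469678 -1.09081411] 0.021328760913682063
[0.54635341 0.16391534 0.12570266]
```

View pics/w4.png

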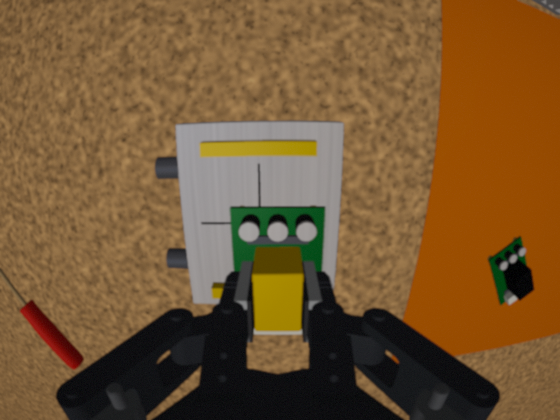

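View pics/top4z.png

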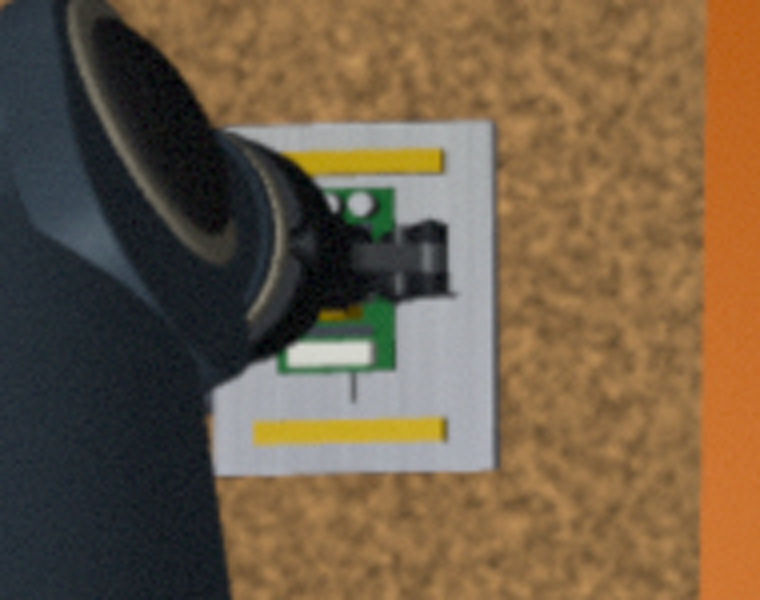

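View pics/side4z.png

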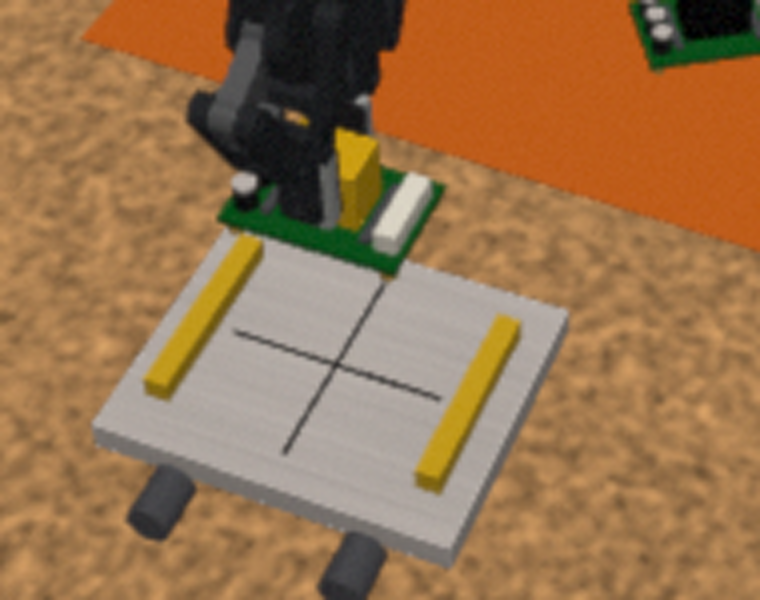

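Run:
```python
from rig import r
from h import *
import json
w=json.load(open("w4.json"));ct=r.calibration("top");cs=r.calibration("side")
z=.1256-.0145
t4=lambda x,y:(60+(x+.5)/4-.5,145+(y+.5)/4-.5); s4=lambda x,y:(150+(x+.5)/4-.5,220+(y+.5)/4-.5)
mm=lambda p:np.round(np.array(p)*1000,1)
print("wrist far",mm(wray(w,231,207,z)),mm(wray(w,325,207,z)))
print("top farR,nearR,nearL",[mm(ray(ct,*t4(*p),z)) for p in((394,187),(395,371),(278,373))])
print("side far+y,near+y,near-y",[mm(ray(cs,*s4(*p),z)) for p in((218,217),(396,275),(446,186))])
print("cross: top",mm(ray(ct,148,219,.03)),"side",mm(ray(cs,*s4(337,366),.03)))
im=cv2.imread("pics/w4.png")[:,:,::-1].copy()
for k in blobs(im,(22,150,120),(32,255,255),80):print("wbar",cv2.boundingRect(k),[np.round(x,1) for x in wrect(w,k,.04)])
# cross lines in top0
im=cv2.imread("pics/top0.png");g=im.max(2).astype(int)
row=g[195:215,135:162];print("vert col",[135+np.average(np.arange(27),weights=np.clip(np.median(x)-x,0,None)**2) for x in g[[196,200,204,208,232,236,240],135:162]])
print("hor row",[208+np.average(np.arange(22),weights=np.clip(np.median(x)-x,0,None)**2) for x in g[208:230,[126,130,134,138,158,162,168]].T])
```

```text
wrist far [581.8 186.  111.1] [583.  141.5 111.1]
top farR,nearR,nearL [array([581. , 140.9, 111.1]), array([509.4, 139. , 111.1]), array([508.3, 184.5, 111.1])]
side far+y,near+y,near-y [array([579.5, 188. , 111.1]), array([507.2, 187.4, 111.1]), array([509.2, 141.1, 111.1])]
cross: top [541.7 176.3  30. ] side [542.2 176.8  30. ]
wbar (252, 274, 51, 57) [array([477.2, 161.5]), np.float64(56.0), np.float64(38.8), np.float64(1.5)]
wbar (201, 141, 116, 15) [array([600.2, 177.6]), np.float64(77.9), np.float64(9.5), np.float64(-88.4)]
vert col [np.float64(147.69383548810194), np.float64(147.6577582768249), np.float64(147.68133070693807), np.float64(147.67134831460675), np.float64(147.6373721992604), np.float64(147.90332059947104), np.float64(147.9826923076923)]
hor row [np.float64(219.34729651008843), np.float64(219.11582833410245), np.float64(219.12226775956285), np.float64(219.08665692211318), np.float64(218.60781893004116), np.float64(218.5362108922364), np.float64(218.29432416617905)]
```

All three views agree to about 1 mm: the board must go by about (−2.5, +13.2) mm, with yaw matching the stage. Lowering with the shift.

{"method": "jog_arm", "body": {
  "jaw": [0,0,0,0,0,0,0,0],
  "delta_pos": [
    [-0.7,-4,4],
    [-0.7,-5,8],
    [-0.7,-4.3,12],
    [0,0,14],
    [0,0,12],
    [0,0,6],
    [0,0,3],
    [0,0,0]
  ],
  "spin": [0,0,0,0,0,0,0,0]
}}

```text
time: 8.7
tcp_pos: [0.5429, 0.1784, 0.0657]
orientation: [180.0, 0.1, 1.5]
wrist_force: [0.5, 0.2, -1.9]
finger_gap: 0.0213
```

{"method": "jog_arm", "body": {
  "jaw": [0,0,0],
  "delta_pos": [
    [0,0,0],
    [0,0,0],
    [0,0,0]
  ],
  "spin": [0,0,0]
}}

```text
time: 8.95
tcp_pos: [0.5439, 0.1787, 0.0675]
orientation: [-180.0, -0.1, 1.5]
wrist_force: [-0.0, -0.4, -0.8]
finger_gap: 0.0211
```

Run:
```python
from rig import r
from h import *
import json
c=r.calibration("wrist");o=r.get_obs();im=r.camera("wrist");cv2.imwrite("pics/w5.png",im[:,:,::-1])
json.dump({k:v.tolist() for k,v in c.items()},open("w5.json","w"))
print(o["tcp_pos"],o["orientation"],o["time"],o["wrist_force"],o["finger_gap"])
a=r.camera("top");b=r.camera("side")
z=lambda i,x,y:cv2.resize(i[y:y+150,x:x+190],None,fx=4,fy=4,interpolation=cv2.INTER_CUBIC)
cv2.imwrite("pics/top5z.png",z(a,60,145)[:,:,::-1]);cv2.imwrite("pics/side5z.png",z(b,150,220)[:,:,::-1])
```

```text
[0.543946   0.17868614 0.06749788] [-1.79976943e+02 -8.34471168e-02  1.52405799e+00] 8.95 [-0.0203585  -0.43661845 -0.7805756 ] 0.021124344131284944
```

View pics/w5.png

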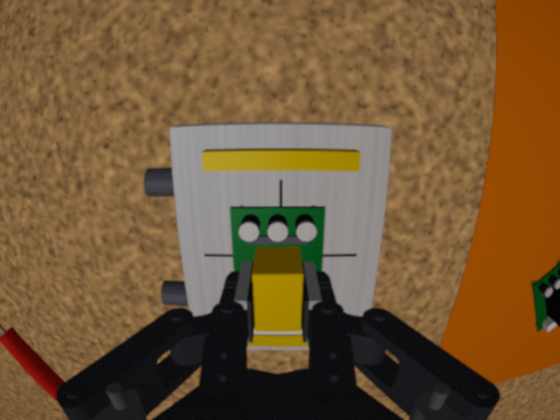

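View pics/top5z.png

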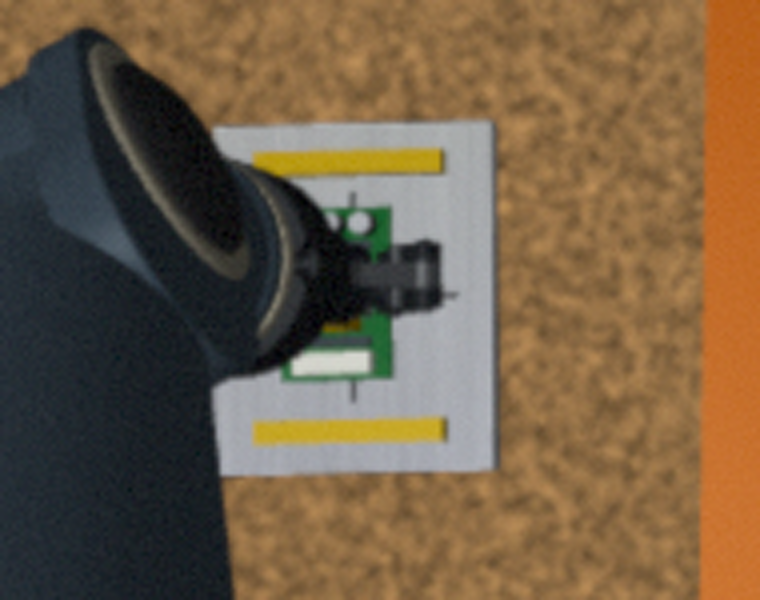

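View pics/side5z.png

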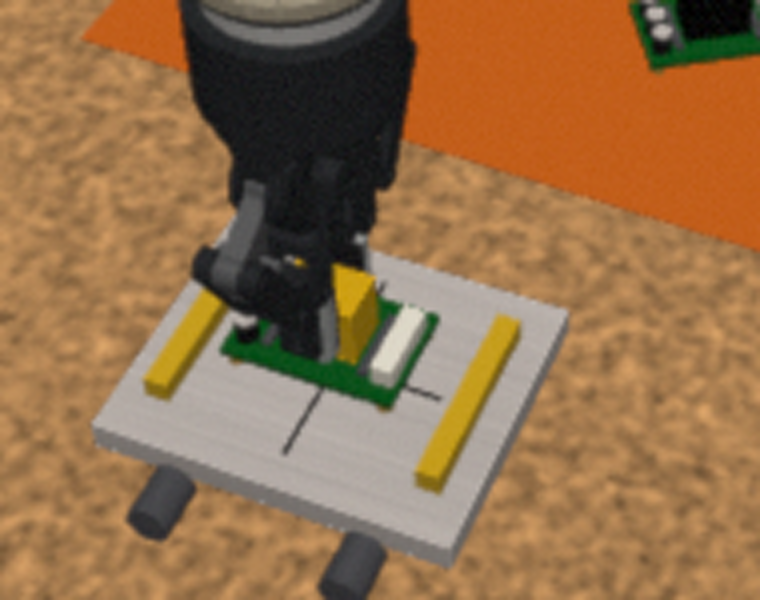

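Run:
```python
from rig import r
from h import *
import json
w=json.load(open("w5.json"));ct=r.calibration("top");cs=r.calibration("side")
z=.067-.0145
t4=lambda x,y:(60+(x+.5)/4-.5,145+(y+.5)/4-.5); s4=lambda x,y:(150+(x+.5)/4-.5,220+(y+.5)/4-.5)
mm=lambda p:np.round(np.array(p)*1000,1)
print("wrist far",mm(wray(w,231,207,z)),mm(wray(w,325,207,z)))
print("wrist cross: vert pt",mm(wray(w,281,185,.03)),mm(wray(w,281,200,.03)),"hor",mm(wray(w,210,255,.03)),mm(wray(w,350,255,.03)))
print("top farR,nearR,nearL",[mm(ray(ct,*t4(*p),z)) for p in((391,207),(393,378),(282,381))])
print("top cross: right end, vert top, vert bottom",[mm(ray(ct,*t4(*p),.03)) for p in((455,295),(352,195),(353,400))])
print("side far+y,near+y,near-y",[mm(ray(cs,*s4(*p),z)) for p in((221,351),(391,406),(438,318))], "cross",mm(ray(cs,*s4(337,366),.03)))
im=cv2.imread("pics/w5.png")[:,:,::-1].copy()
for k in blobs(im,(22,150,120),(32,255,255),80):print("wbar",cv2.boundingRect(k),[np.round(x,1) for x in wrect(w,k,.04)])
```

```text
wrist far [579.2 201.   52.5] [580.5 156.4  52.5]
wrist cross: vert pt [584.8 177.2  30. ] [576.5 177.   30. ] hor [541.8 217.4  30. ] [544.1 135.4  30. ]
top farR,nearR,nearL [array([578.5, 155.7,  52.5]), array([507.3, 153.4,  52.5]), array([505.8, 199.6,  52.5])]
top cross: right end, vert top, vert bottom [array([543. , 132.9,  30. ]), array([585.7, 177.9,  30. ]), array([498.1, 175.5,  30. ])]
side far+y,near+y,near-y [array([576.4, 203. ,  52.5]), array([505.7, 200.7,  52.5]), array([507.5, 156.1,  52.5])] cross [542.2 176.8  30. ]
wbar (248, 335, 60, 11) [array([487. , 176.3]), np.float64(38.0), np.float64(9.0), np.float64(-88.3)]
wbar (252, 274, 51, 57) [array([516. , 177.4]), np.float64(40.9), np.float64(28.3), np.float64(1.7)]
wbar (202, 151, 158, 20) [array([600.2, 177.9]), np.float64(78.5), np.float64(9.7), np.float64(-88.5)]
```

{"method": "jog_arm", "body": {
  "jaw": [0,0,0,0,0,0,0],
  "delta_pos": [
    [-0.6,1.4,2],
    [0,0,3],
    [0,0,2.5],
    [0,0,1.5],
    [0,0,1],
    [0,0,0],
    [0,0,0]
  ],
  "spin": [0,0,0,0,0,0,0]
}}

```text
time: 9.68
tcp_pos: [0.5428, 0.1772, 0.0567]
orientation: [180.0, 0.0, 1.5]
wrist_force: [-0.5, -0.1, -1.2]
finger_gap: 0.0211
```

{"method": "jog_arm", "body": {
  "jaw": [0,0,0,0],
  "delta_pos": [
    [0,0,1],
    [0,0,0.5],
    [0,0,0],
    [0,0,0]
  ],
  "spin": [0,0,0,0]
}}

```text
time: 10.02
tcp_pos: [0.5428, 0.1772, 0.0553]
orientation: [180.0, -0.0, 1.5]
wrist_force: [-0.2, -0.8, -0.2]
finger_gap: 0.0211
```

{"method": "jog_arm", "body": {
  "jaw": [0,0,0,0],
  "delta_pos": [
    [0,0,0.5],
    [0,0,0.5],
    [0,0,0],
    [0,0,0]
  ],
  "spin": [0,0,0,0]
}}

```text
time: 10.35
tcp_pos: [0.5429, 0.1772, 0.0544]
orientation: [180.0, -0.0, 1.5]
wrist_force: [-0.3, -0.8, 0.7]
finger_gap: 0.0211
```

{"method": "jog_arm", "body": {
  "jaw": [0,0,0,0],
  "delta_pos": [
    [0,0,0.4],
    [0,0,0],
    [0,0,0],
    [0,0,0]
  ],
  "spin": [0,0,0,0]
}}

```text
time: 10.68
tcp_pos: [0.5429, 0.1772, 0.0544]
orientation: [180.0, -0.0, 1.5]
wrist_force: [-1.1, 0.1, 5.5]
finger_gap: 0.0216
```

Run:
```python
from rig import r
import cv2
o=r.get_obs();print(o["tcp_pos"],o["wrist_force"],o["time"])
b=r.camera("side")
cv2.imwrite("pics/side6z.png",cv2.resize(b[220:370,150:340],None,fx=4,fy=4,interpolation=cv2.INTER_CUBIC)[:,:,::-1])
```

```text
[0.54293919 0.17718381 0.05438451] [-1.0736376   0.1195329   5.53695977] 10.6833
```

View pics/side6z.png

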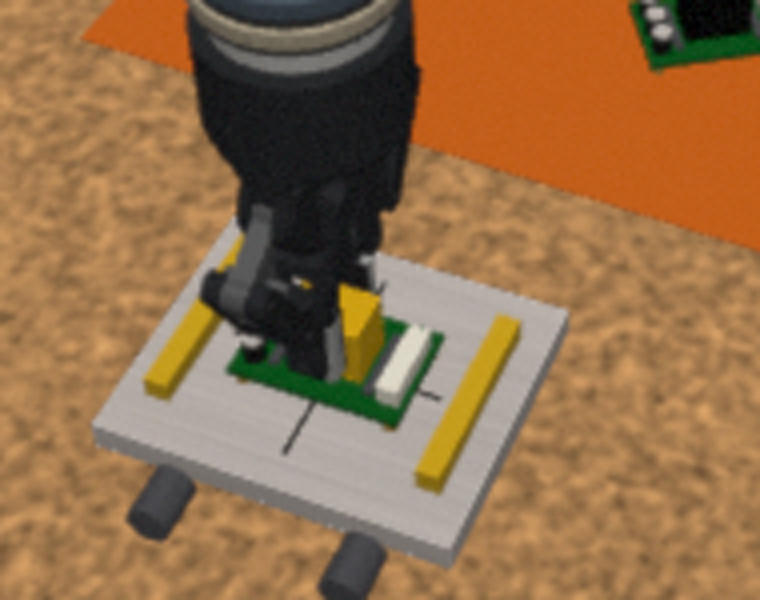

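Contact: the force rose to 5.5 N with z stopped at 54.4 mm, and the side view shows the board on the plate. I'll check the centring before letting go.

Run:
```python
from rig import r
from h import *
import json
cs=r.calibration("side")
s4=lambda x,y:(150+(x+.5)/4-.5,220+(y+.5)/4-.5)
mm=lambda p:np.round(np.array(p)*1000,1)
print("side far+y,near+y,near-y",[mm(ray(cs,*s4(*p),.039)) for p in((228,370),(397,427),(444,336))])
c=r.calibration("wrist");im=r.camera("wrist")
json.dump({k:v.tolist() for k,v in c.items()},open("w6.json","w"))
cv2.imwrite("pics/w6.png",cv2.resize(im[130:280,180:380],None,fx=4,fy=4,interpolation=cv2.INTER_CUBIC)[:,:,::-1])
```

```text
side far+y,near+y,near-y [array([576. , 201.1,  39. ]), array([504.4, 199.6,  39. ]), array([506.7, 153.4,  39. ])]
```

View pics/w6.png

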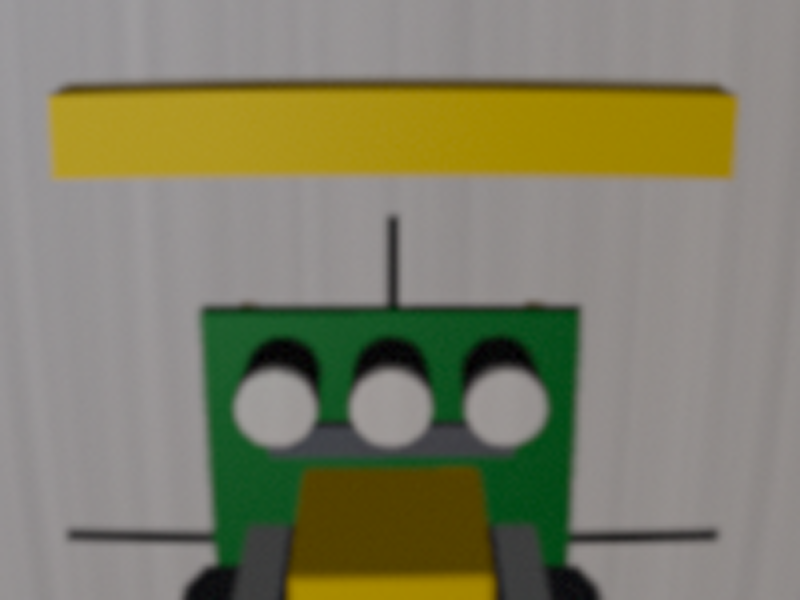

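Run:
```python
from h import *
import json
w=json.load(open("w6.json"));f=lambda x,y,z:np.round(1000*wray(w,180+(x+.5)/4-.5,130+(y+.5)/4-.5,z),1)
print("far",f(203,309,.039),f(580,307,.039),"cross h",f(70,534,.03),f(717,534,.03),"bar",f(53,95,.04),f(735,95,.04),f(53,177,.04),f(733,177,.04),"v",f(393,216,.03))
```

```text
far [578.1 199.9  39. ] [579.7 155.1  39. ] cross h [542.  220.6  30. ] [544.6 131.7  30. ] bar [603.8 217.   40. ] [606.1 138.8  40. ] [594.2 217.3  40. ] [596.5 138.2  40. ] v [587.8 177.5  30. ]
```

Centred to within about 0.5 mm and 0.4°. Releasing and backing off.

{"method": "jog_arm", "body": {
  "jaw": [0.3,0.4,0.6,0.8,1,1,1,1],
  "delta_pos": [
    [0,0,0],
    [0,0,0],
    [0,0,0],
    [0,0,0],
    [0,0,0],
    [0,0,0],
    [0,0,0],
    [0,0,0]
  ],
  "spin": [0,0,0,0,0,0,0,0]
}}

```text
time: 11.45
tcp_pos: [0.5428, 0.1771, 0.0538]
orientation: [180.0, -0.0, 1.5]
wrist_force: [-0.6, 0.2, 0.5]
finger_gap: 0.0857
```

{"method": "jog_arm", "body": {
  "jaw": [1,1,1,1,1,1,1,1],
  "delta_pos": [
    [0,0,-5],
    [0,0,-12],
    [0,0,-20],
    [0,0,-25],
    [0,0,-25],
    [0,0,-25],
    [0,0,-15],
    [0,0,0]
  ],
  "spin": [0,0,0,0,0,0,0,0]
}}

```text
time: 12.12
tcp_pos: [0.5452, 0.1782, 0.186]
orientation: [-179.8, -0.5, 1.5]
wrist_force: [-0.7, 0.1, 0.0]
finger_gap: 0.0856
```

{"method": "jog_arm", "body": {
  "jaw": [1,1,1,1,1,1,1,1],
  "delta_pos": [
    [0,10,0],
    [0,20,0],
    [0,25,0],
    [0,25,0],
    [0,25,0],
    [0,25,0],
    [0,20,0],
    [0,10,0]
  ],
  "spin": [0,0,0,0,0,0,0,0]
}}

```text
time: 12.78
tcp_pos: [0.546, 0.0128, 0.1796]
orientation: [179.9, 0.2, 1.3]
wrist_force: [0.4, 0.5, -0.2]
finger_gap: 0.0856
```

Run:
```python
from rig import r
from h import *
o=r.get_obs();print(o["tcp_pos"],o["wrist_force"],o["time"])
t=r.camera("top");s=r.camera("side");c=r.calibration("top")
cv2.imwrite("pics/top7.png",t[:,:,::-1])
cv2.imwrite("pics/top7z.png",cv2.resize(t[160:280,90:210],None,fx=5,fy=5,interpolation=cv2.INTER_CUBIC)[:,:,::-1])
cv2.imwrite("pics/side7.png",s[:,:,::-1])
for name,lo,hi,z in(("yel.067",(22,150,90),(32,255,255),.067),("bar.04",(22,150,90),(32,255,255),.04),("green",(45,100,40),(80,255,255),.039)):
    for k in blobs(t,lo,hi):
        if cv2.boundingRect(k)[0]<200: print(name,cv2.boundingRect(k),[np.round(x,1) for x in rect_world(c,k,z)])
```

```text
[0.54595489 0.01277875 0.17964253] [ 0.44951594  0.46848982 -0.15792593] 12.7833
yel.067 (124, 250, 29, 6) [array([485.4, 182.1]), np.float64(45.8), np.float64(7.2), np.float64(-87.3)]
yel.067 (136, 209, 12, 20) [array([540.7, 177.6]), np.float64(31.5), np.float64(18.0), np.float64(1.4)]
yel.067 (124, 183, 21, 6) [array([595. , 191.2]), np.float64(33.1), np.float64(8.3), np.float64(-89.7)]
bar.04 (124, 250, 29, 6) [array([485. , 189.4]), np.float64(47.2), np.float64(7.4), np.float64(-87.3)]
bar.04 (136, 209, 12, 20) [array([542.1, 184.8]), np.float64(32.4), np.float64(18.6), np.float64(1.4)]
bar.04 (124, 183, 21, 6) [array([598. , 198.8]), np.float64(34.1), np.float64(8.5), np.float64(-89.7)]
green (134, 203, 14, 37) [array([538. , 186.6]), np.float64(60.7), np.float64(22.0), np.float64(1.4)]
```

View pics/top7z.png

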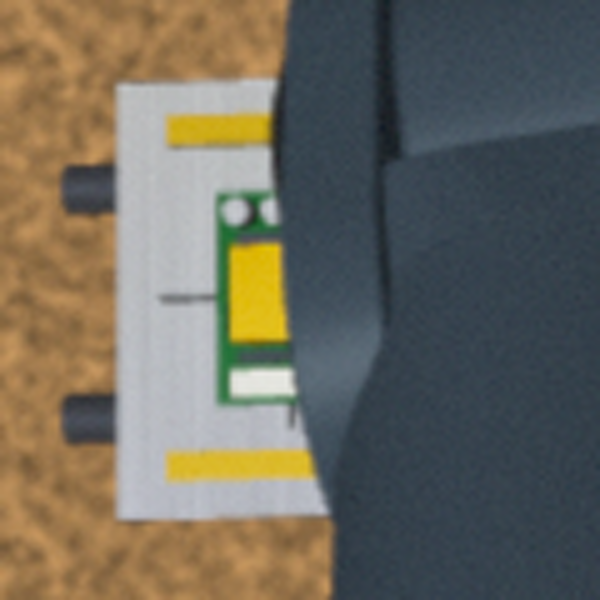

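View pics/side7.png

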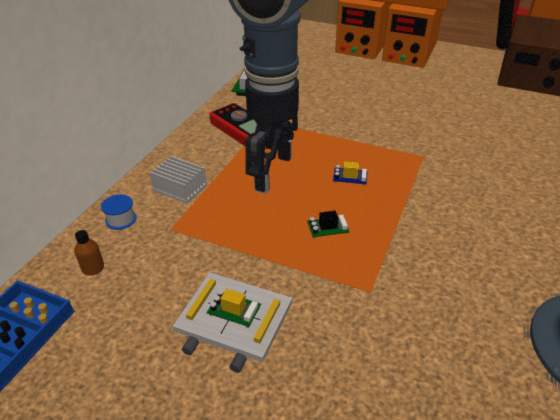

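The board stands on the cross, but the arm half covers it in the top view, so I move a little farther for a clear last check.

{"method": "jog_arm", "body": {
  "jaw": [1,1,1,1,1,1,1,1],
  "delta_pos": [
    [0,10,0],
    [0,20,0],
    [0,25,0],
    [0,25,0],
    [0,25,0],
    [0,20,0],
    [0,10,0],
    [0,0,0]
  ],
  "spin": [0,0,0,0,0,0,0,0]
}}

```text
time: 13.55
tcp_pos: [0.5506, -0.1195, 0.1807]
orientation: [180.0, 0.0, 1.4]
wrist_force: [0.2, -0.9, -0.0]
finger_gap: 0.0854
```

Run:
```python
from rig import r
from h import *
o=r.get_obs();print(o["tcp_pos"],o["time"])
t=r.camera("top");c=r.calibration("top")
cv2.imwrite("pics/top8z.png",cv2.resize(t[160:280,90:210],None,fx=5,fy=5,interpolation=cv2.INTER_CUBIC)[:,:,::-1])
for name,lo,hi,z in(("yel.067",(22,150,90),(32,255,255),.067),("bar.04",(22,150,90),(32,255,255),.04),("green",(45,100,40),(80,255,255),.039)):
    for k in blobs(t,lo,hi):
        if cv2.boundingRect(k)[0]<200: print(name,cv2.boundingRect(k),[np.round(x,1) for x in rect_world(c,k,z)])
```

```text
[ 0.5506498  -0.11949875  0.18065983] 13.55
yel.067 (124, 250, 47, 6) [array([485.7, 167.4]), np.float64(75.2), np.float64(7.6), np.float64(-88.3)]
yel.067 (136, 209, 15, 20) [array([540.8, 175.2]), np.float64(31.5), np.float64(23.0), np.float64(1.3)]
yel.067 (124, 183, 47, 6) [array([595.1, 169.8]), np.float64(75.9), np.float64(8.3), np.float64(-89.7)]
bar.04 (124, 250, 47, 6) [array([485.4, 174.2]), np.float64(77.5), np.float64(7.8), np.float64(-88.3)]
bar.04 (136, 209, 15, 20) [array([542.1, 182.2]), np.float64(32.5), np.float64(23.7), np.float64(1.3)]
bar.04 (124, 183, 47, 6) [array([598.1, 176.7]), np.float64(78.2), np.float64(8.5), np.float64(-89.7)]
green (133, 198, 28, 42) [array([541.9, 176.6]), np.float64(69.4), np.float64(45.7), np.float64(1.2)]
```

View pics/top8z.png

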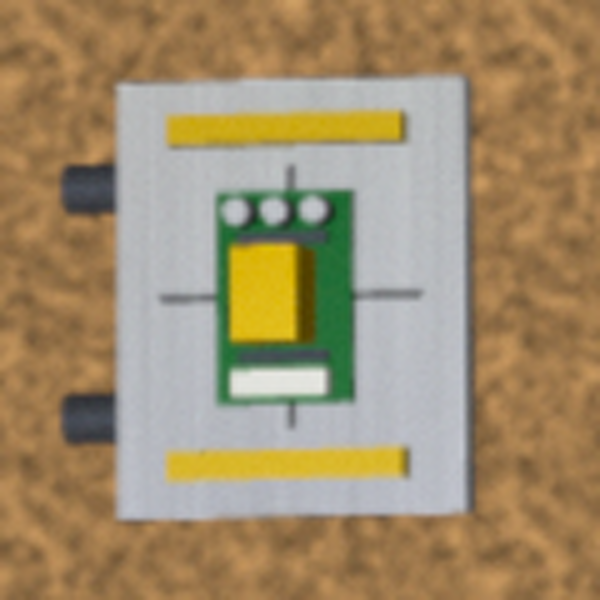

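The board (green corners at roughly (217,192) to (354,402) in the zoom) lies centred on the cross and square between the bars. Its measured centre is (541.9, 176.6) mm, and the cross is at about (541.9, 176.4) mm. Handing in.

```bash
python3 -c "
from rig import r
print(r.hand_in())"
```

```text
the job is handed in; nothing more can be done
None
```

I picked up the green board with the yellow block, set it down on the stage cross with a contact force of about 5.5 N, let go and drew the arm clear. I handed in at about 13.6 s of the 32 s allowed.

- **Position:** the last top view puts the board's centre within about 0.5 mm of the cross. Before release, the wrist and side views had it within about 0.5–1 mm.
- **Angle:** the board's long edges match the bar-to-bar direction within about 0.5°. The colour-mask angles for the bars scattered by about 1.5° from view to view.
- **Other boards:** I never went near them, and in the side picture taken after release they look unmoved. I didn't re-measure their positions.
- **Camera disagreement:** before the final lowering, the cameras differed by up to about 2 mm in absolute position. I therefore centred the board relative to the cross within each view.

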